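Gauge the pipe couplings and tip the rejects

TASK

Test every grey pipe coupling in turn, starting with the one nearest the gauge and working outward along the row: slide it down over the steel gauge pin as far as it will go, then put it in the black seed tray if it went right down to the block, or put it in the tipping pan if it stopped short. When all are sorted, press the tipper's pedal fully down to its stop so that all that lies in the pan, broken stake end included, slides into the crate, and let the pedal come back up. Leave the trowel, mister and whole plant stake alone.

Things in the scene. Friction and masses are not known exactly. Their poses are not given: they have to be found in the camera images.
- coupling_1a: Grey pipe coupling: tube 60 mm long, 64 mm outside, 46 mm bore, 70 g; origin at its middle, z along its axis. Slip kind: clear bore; stop kind: inner ridge at mid length (10 mm long, 35 mm opening). Alike outside; the name does not tell the kind. Starts upright on the row board, place 1 (1 nearest the gauge, 4 farthest). Never together with 1b.
- coupling_1b: Grey pipe coupling: tube 60 mm long, 64 mm outside, 46 mm bore, 70 g; origin at its middle, z along its axis. Slip kind: clear bore; stop kind: inner ridge at mid length (10 mm long, 35 mm opening). Alike outside; the name does not tell the kind. Starts upright on the row board, place 1 (1 nearest the gauge, 4 farthest). Never together with 1a.
- coupling_2a: Grey pipe coupling: tube 60 mm long, 64 mm outside, 46 mm bore, 70 g; origin at its middle, z along its axis. Slip kind: clear bore; stop kind: inner ridge at mid length (10 mm long, 35 mm opening). Alike outside; the name does not tell the kind. Starts upright on the row board, place 2 (1 nearest the gauge, 4 farthest). Never together with 2b.
- coupling_2b: Grey pipe coupling: tube 60 mm long, 64 mm outside, 46 mm bore, 70 g; origin at its middle, z along its axis. Slip kind: clear bore; stop kind: inner ridge at mid length (10 mm long, 35 mm opening). Alike outside; the name does not tell the kind. Starts upright on the row board, place 2 (1 nearest the gauge, 4 farthest). Never together with 2a.
- coupling_3a: Grey pipe coupling: tube 60 mm long, 64 mm outside, 46 mm bore, 70 g; origin at its middle, z along its axis. Slip kind: clear bore; stop kind: inner ridge at mid length (10 mm long, 35 mm opening). Alike outside; the name does not tell the kind. Starts upright on the row board, place 3 (1 nearest the gauge, 4 farthest). Never together with 3b.
- coupling_3b: Grey pipe coupling: tube 60 mm long, 64 mm outside, 46 mm bore, 70 g; origin at its middle, z along its axis. Slip kind: clear bore; stop kind: inner ridge at mid length (10 mm long, 35 mm opening). Alike outside; the name does not tell the kind. Starts upright on the row board, place 3 (1 nearest the gauge, 4 farthest). Never together with 3a.
- coupling_4a: Grey pipe coupling: tube 60 mm long, 64 mm outside, 46 mm bore, 70 g; origin at its middle, z along its axis. Slip kind: clear bore; stop kind: inner ridge at mid length (10 mm long, 35 mm opening). Alike outside; the name does not tell the kind. Starts upright on the row board, place 4 (1 nearest the gauge, 4 farthest). Never together with 4b. Place may be empty.
- coupling_4b: Grey pipe coupling: tube 60 mm long, 64 mm outside, 46 mm bore, 70 g; origin at its middle, z along its axis. Slip kind: clear bore; stop kind: inner ridge at mid length (10 mm long, 35 mm opening). Alike outside; the name does not tell the kind. Starts upright on the row board, place 4 (1 nearest the gauge, 4 farthest). Never together with 4a. Place may be empty.
- board: Fixed flat wooden row board, 150 x 360 mm, 3 mm thick, on which the couplings stand in a row along its y axis, 90 mm from place to place. Origin at the centre of its underside.
- gauge: Fixed wooden block 90 x 90 mm, 20 mm high, with an upright steel gauge pin at its centre. Origin at the centre of its underside.
- gauge_seat (a point): Foot of the gauge pin on top of the block, 20 mm above the counter, z up the pin. Pin diameter 42 mm up to 45 mm, tapering to 26 mm at 53 mm, then 26 mm with a blunt nose, top at 75 mm. A slip coupling goes down to the block (its middle 30 mm above this point); a stop coupling catches on the taper (its lower end about 24 mm, its middle 53 to 58 mm above this point).
- tray: Fixed shallow black plastic seed tray, outside 165 mm (x) x 190 mm (y), 25 mm high, walls and floor 4 to 5 mm thick. Origin at the centre of its underside. For the slip couplings.
- tipper: Fixed bench tipper. Origin on the counter under the pan's centre; its +x points away from the robot, from the pedal over the pan to the crate.
- pan_floor (a point): Centre of the inner floor of the aluminium tipping pan, 105 mm above the counter with the pan level; inside 166 mm (x) x 246 mm (y), walls 35 mm high at the back (-x) and sides, open towards the crate (+x). It turns with the pan about the far (+x) edge, 85 mm away.
- crate (a point): Centre of the inner floor of the wooden crate fixed beyond the pan's open edge, 9 mm above the counter; inside 168 mm (x) x 250 mm (y), walls 130 mm high at the far side and sides, 85 mm under the pan.
- pedal (a joint): Sprung pedal at the tipper's robot-facing end, rad: 0 up, 0.42 fully down on its stop. Springs back when let go. Hinge 95 mm from the tipper's origin towards -x, 30 mm above the counter; tips the pan 2.4 times as far (1 rad at the stop). About 5 N at the pad's middle starts it, 10 to 20 N take it to the stop.
- pedal_pad (a point): Middle of the upper face of the pedal's black rubber pad, 55 mm (x) x 70 mm (y); moves with the pedal, about 74 mm above the counter when up and about 37 mm when fully down.
- stub: Broken wooden stake end, 100 x 22 x 22 mm, 40 g, lying along x by the pan's left (+y) wall at the start. Origin at the centre of its underside.
- trowel: Hand trowel, steel blade and wooden handle, 280 mm, lying beyond the gauge; bystander. Origin under its middle.
- mister: Green plastic plant mister, 72 mm wide, 165 mm high, standing beyond the row's far end; bystander. Origin at its underside.
- stake: Wooden plant stake, 240 x 20 x 14 mm, lying between the robot and the row; bystander. Origin at the centre of its underside.
Things that resemble listed ones, but are neither listed nor needed, are in the scene too. Leave any green look-alike of the coupling_2b alone.

How it is judged:
On the way, in this order (a step that is already met when the one before it is completed fails the run):
1. the coupling from the place nearest the gauge is slid down over the gauge pin as far as it goes (((horizontal distance between coupling_1a and gauge_seat below 0.006 m and z of coupling_1a in the frame of gauge_seat below 0.037 m and (angle between coupling_1a's own z axis and vertical below 0.15 rad or angle between coupling_1a's own z axis and vertical above 2.99 rad)) or (horizontal distance between coupling_1b and gauge_seat below 0.008 m and z of coupling_1b in the frame of gauge_seat below 0.063 m and (angle between coupling_1b's own z axis and vertical below 0.15 rad or angle between coupling_1b's own z axis and vertical above 2.99 rad)))), for 0.2 s.
2. the coupling from the second place of the row is slid down over the gauge pin as far as it goes (((horizontal distance between coupling_2a and gauge_seat below 0.008 m and z of coupling_2a in the frame of gauge_seat below 0.063 m and (angle between coupling_2a's own z axis and vertical below 0.15 rad or angle between coupling_2a's own z axis and vertical above 2.99 rad)) or (horizontal distance between coupling_2b and gauge_seat below 0.006 m and z of coupling_2b in the frame of gauge_seat below 0.037 m and (angle between coupling_2b's own z axis and vertical below 0.15 rad or angle between coupling_2b's own z axis and vertical above 2.99 rad)))), for 0.2 s.
3. the coupling from the third place of the row is slid down over the gauge pin as far as it goes (((horizontal distance between coupling_3a and gauge_seat below 0.008 m and z of coupling_3a in the frame of gauge_seat below 0.063 m and (angle between coupling_3a's own z axis and vertical below 0.15 rad or angle between coupling_3a's own z axis and vertical above 2.99 rad)) or (horizontal distance between coupling_3b and gauge_seat below 0.006 m and z of coupling_3b in the frame of gauge_seat below 0.037 m and (angle between coupling_3b's own z axis and vertical below 0.15 rad or angle between coupling_3b's own z axis and vertical above 2.99 rad)))), for 0.2 s.
4. the coupling from the fourth place of the row is slid down over the gauge pin as far as it goes (((horizontal distance between coupling_4a and gauge_seat below 0.006 m and z of coupling_4a in the frame of gauge_seat below 0.037 m and (angle between coupling_4a's own z axis and vertical below 0.15 rad or angle between coupling_4a's own z axis and vertical above 2.99 rad)) or (horizontal distance between coupling_4b and gauge_seat below 0.008 m and z of coupling_4b in the frame of gauge_seat below 0.063 m and (angle between coupling_4b's own z axis and vertical below 0.15 rad or angle between coupling_4b's own z axis and vertical above 2.99 rad)))), for 0.2 s.
5. every coupling is sorted: slip couplings in the seed tray, stop couplings in the tipping pan (x of coupling_1a in the frame of tray between -0.082 and 0.082 m and y of coupling_1a in the frame of tray between -0.095 and 0.095 m and z of coupling_1a in the frame of tray between 0.02 and 0.055 m and x of coupling_2b in the frame of tray between -0.082 and 0.082 m and y of coupling_2b in the frame of tray between -0.095 and 0.095 m and z of coupling_2b in the frame of tray between 0.02 and 0.055 m and x of coupling_3b in the frame of tray between -0.082 and 0.082 m and y of coupling_3b in the frame of tray between -0.095 and 0.095 m and z of coupling_3b in the frame of tray between 0.02 and 0.055 m and x of coupling_4a in the frame of tray between -0.082 and 0.082 m and y of coupling_4a in the frame of tray between -0.095 and 0.095 m and z of coupling_4a in the frame of tray between 0.02 and 0.055 m and ((x of coupling_1b in the frame of pan_floor between -0.09 and 0.09 m and y of coupling_1b in the frame of pan_floor between -0.125 and 0.125 m and z of coupling_1b in the frame of pan_floor between -0.005 and 0.12 m) or (x of coupling_1b in the frame of crate between -0.09 and 0.09 m and y of coupling_1b in the frame of crate between -0.127 and 0.127 m and z of coupling_1b in the frame of crate between -0.015 and 0.125 m)) and ((x of coupling_2a in the frame of pan_floor between -0.09 and 0.09 m and y of coupling_2a in the frame of pan_floor between -0.125 and 0.125 m and z of coupling_2a in the frame of pan_floor between -0.005 and 0.12 m) or (x of coupling_2a in the frame of crate between -0.09 and 0.09 m and y of coupling_2a in the frame of crate between -0.127 and 0.127 m and z of coupling_2a in the frame of crate between -0.015 and 0.125 m)) and ((x of coupling_3a in the frame of pan_floor between -0.09 and 0.09 m and y of coupling_3a in the frame of pan_floor between -0.125 and 0.125 m and z of coupling_3a in the frame of pan_floor between -0.005 and 0.12 m) or (x of coupling_3a in the frame of crate between -0.09 and 0.09 m and y of coupling_3a in the frame of crate between -0.127 and 0.127 m and z of coupling_3a in the frame of crate between -0.015 and 0.125 m)) and ((x of coupling_4b in the frame of pan_floor between -0.09 and 0.09 m and y of coupling_4b in the frame of pan_floor between -0.125 and 0.125 m and z of coupling_4b in the frame of pan_floor between -0.005 and 0.12 m) or (x of coupling_4b in the frame of crate between -0.09 and 0.09 m and y of coupling_4b in the frame of crate between -0.127 and 0.127 m and z of coupling_4b in the frame of crate between -0.015 and 0.125 m)) and value of joint pedal below 0.1 rad), for 0.2 s.
6. the pedal is pressed down to its stop (value of joint pedal above 0.385 rad), for 0.1 s.
At the end, for the whole second after the job is handed in: Every slip coupling is down in the seed tray (within its walls), every stop coupling and the broken stake end lie inside the crate (within its walls, middle below 125 mm above its floor), all at rest, and the pedal is back up (below 0.06 rad) (x of coupling_1a in the frame of tray between -0.082 and 0.082 m and y of coupling_1a in the frame of tray between -0.095 and 0.095 m and z of coupling_1a in the frame of tray between 0.02 and 0.055 m and x of coupling_2b in the frame of tray between -0.082 and 0.082 m and y of coupling_2b in the frame of tray between -0.095 and 0.095 m and z of coupling_2b in the frame of tray between 0.02 and 0.055 m and x of coupling_3b in the frame of tray between -0.082 and 0.082 m and y of coupling_3b in the frame of tray between -0.095 and 0.095 m and z of coupling_3b in the frame of tray between 0.02 and 0.055 m and x of coupling_4a in the frame of tray between -0.082 and 0.082 m and y of coupling_4a in the frame of tray between -0.095 and 0.095 m and z of coupling_4a in the frame of tray between 0.02 and 0.055 m and x of coupling_1b in the frame of crate between -0.09 and 0.09 m and y of coupling_1b in the frame of crate between -0.127 and 0.127 m and z of coupling_1b in the frame of crate between -0.015 and 0.125 m and x of coupling_2a in the frame of crate between -0.09 and 0.09 m and y of coupling_2a in the frame of crate between -0.127 and 0.127 m and z of coupling_2a in the frame of crate between -0.015 and 0.125 m and x of coupling_3a in the frame of crate between -0.09 and 0.09 m and y of coupling_3a in the frame of crate between -0.127 and 0.127 m and z of coupling_3a in the frame of crate between -0.015 and 0.125 m and x of coupling_4b in the frame of crate between -0.09 and 0.09 m and y of coupling_4b in the frame of crate between -0.127 and 0.127 m and z of coupling_4b in the frame of crate between -0.015 and 0.125 m and x of stub in the frame of crate between -0.09 and 0.09 m and y of stub in the frame of crate between -0.127 and 0.127 m and z of stub in the frame of crate between -0.015 and 0.125 m and linear speed of each of coupling_1a, coupling_1b, coupling_2a, coupling_2b, coupling_3a, coupling_3b, coupling_4a, coupling_4b, stub below 0.03 m/s and value of joint pedal below 0.06 rad); the robot touches nothing.
It fails at once if the trowel, mister or stake is moved more than 40 mm or the mister is tipped over (distance of any of trowel, mister, stake from where it was at the start of the episode above 0.04 m or angle between mister's own z axis and vertical above 0.5 rad).
Of coupling_1a, coupling_1b only 1 to 1 are there at a start; the rules pass over those that are not, and their reading is None.
Of coupling_2a, coupling_2b only 1 to 1 are there at a start; the rules pass over those that are not, and their reading is None.
Of coupling_3a, coupling_3b only 1 to 1 are there at a start; the rules pass over those that are not, and their reading is None.
Of coupling_4a, coupling_4b, spare_pot only 1 to 1 are there at a start; the rules pass over those that are not, and their reading is None.
At some moment in a run one of coupling_1a, coupling_1b, coupling_2a, coupling_2b, coupling_3a, coupling_3b, coupling_4a, coupling_4b may be knocked a few centimetres aside while the robot is not near it.
It also fails if it takes over 210 s, if anything falls off the work surface, if the arm or the gripper's body presses on something with over 40 N, if the wrist force passes 120 N, or if a joint passes its speed limit or range.

ROBOT

A 7-joint arm with a two-finger parallel gripper is mounted at the origin on the work surface. World frame = base frame: x ahead of the robot, y to its left, z up, the work surface at z = 0. Lengths are in m, angles in rad, forces in N, time in s.
With the tool pointing down it reaches from about 0.4 to 0.9 m from the base axis. Payload 5.6 kg.
Tool frame: the origin (TCP) lies on the centre line of the jaws, within the pads' length; the fingertips stand arm.tips_ahead ahead of it and the grasp point (between the pads) lies 3 mm ahead of it (arm.tips_ahead is the distance from the TCP to the fingertips, in m); z points along the fingers, y is the line along which they close (so a half turn about z gives the same grasp; the last joint's range is limited). The gripper opens to 92 mm and grips with 3 to 60 N. Pads are 20 mm wide; open, the fingers measure 128 mm over their backs; the gripper's body (75 mm by 189 mm) begins 69 mm behind the grasp point.
Start: joints at [1.161, 0.468, -0.012, 1.603, 0.006, 1.071, -0.056], TCP at [0.233, -0.607, 0.237] pointing down, gripper open.
Joint ranges: [-2.53, 2.53], [-0.31, 2.02], [-1.57, 1.55], [0.28, 2.44], [-1.29, 4.43], [0.15, 1.84], [-2.92, 2.92]. Speed limits (rad/s): [2.57, 2.57, 3.14, 3.14, 3.14, 3.14, 3.14].

INTERFACE

Orientations are given as [roll, pitch, yaw] about the fixed x, y, z axes, in that order (R = Rz(yaw) Ry(pitch) Rx(roll)).
In Python, from station import status, imaging, order, arm gives the robot as it stands.
- The arm moves only by the tool play_rows, never from a script. Its argument "motion" is text: rows parted by semicolons, each of 6 numbers parted by spaces: the shift along the tool's x, y, z in mm, then the turn, a rotation vector about the tool's x, y, z in degrees. In form: x y z ax ay az; .... A call has 1 to 20 rows; each row shifts and turns the commanded pose from where the row before left it, along the tool's axes as they then stand; what a row does not reach is not made up. A row lasts 1/8 s, in which the tool goes at most 62.5 mm and 10.7 degrees, less where a joint would pass 70% of its speed; a pose out of reach is approached as far as the arm can. A call is refused whole if a number of a shift passes 62.5 or a number of a turn 10.7, either way. A call with a gripper value outside its range is refused whole. "claw" is the finger opening in mm, from 0 to 91.9, set as the call begins (left out, the last holds). The fingers move at their own pace and stop on an object; "squeeze" is the grip in N (left out, the last holds). Time passes only in rows, so rows that do not move let the fingers close. It gives the time, the measured TCP pose, the force, the opening and the grip force at its end, in the units of the state.
- status.observe(): the state, without advancing time (a new reading comes with each control period).
- imaging.get_image(name): name is "scene" or "side" or "wrist"; returns the picture (480x640x3 uint8, blue, green, red); there is no depth.
- imaging.get_calibration(name): a dict with "K" (3x3 intrinsics, pixels), "view" (4x4, takes a point from world to camera coordinates); the wrist camera has in their place "tool_from_camera" (4x4, takes a point from camera to tool coordinates, whose origin is the TCP and whose axes are the flange's). Camera axes: x right, y up, looking along -z (the intrinsics and any distortion apply to the point x, -y, -z); pixel columns grow to the right and rows downward; lengths in m; the calibration is good to about 2 mm. A picture is of the moment at which its call begins: read the wrist's pose just before it. get_calibration takes no time and is no camera call.
- order.sign_off(): hands the job in; it is judged then, once.
The state is a dict: "t": time; "qpos": joint angles; "dq": joint speeds; "joint_efforts": joint torques, N m; "position": TCP position; "tcp_rot": TCP orientation; "force": force on the tool from outside, world axes, zero at the start; "ft_torque": the same for the moment, N m; "grip_width": finger opening in m; "grasp_force": force on a finger pad.
Only numpy, scipy, OpenCV 4.12 (cv2) and the standard library are available. Lean on these libraries where they do the work, as an engineer would, in place of code of your own. Each camera call takes 0.05 s, during which the arm holds its last target. There are 200 camera calls.

## Working session

There is one attempt and no reset: what is moved stays moved. The work goes in short steps, Python scripts to look and compute and a tool call to move; the robot and the scene stay as the last step left them, time stands still between calls to the robot, and variables do not carry over. Pictures are saved under pics/ and viewed, at most 14 in all, crops included, and the job is handed in when it is done.

Besides the shell and the picture viewer there is one more tool, called in YAML: its name, and indented under it one key for each argument. play_rows: Moves the arm, as the interface text tells. Its arguments: {"type":"object","properties":{"motion":{"type":"string"},"claw":{"type":"number"},"squeeze":{"type":"number"}},"required":["motion"]}

```bash
mkdir -p pics; ls
cat > h.py <<'E'
import numpy as np, cv2
from station import status, imaging, order, arm
def cal(n):
    c=imaging.get_calibration(n); return c
def ray(n,u,v):
    c=cal(n); K=np.array(c['K'])
    d=np.linalg.inv(K)@[u,v,1]; d=np.array([d[0],-d[1],-d[2]])
    V=np.linalg.inv(np.array(c['view'])); return V[:3,3],V[:3,:3]@d
def onz(n,u,v,z):
    o,d=ray(n,u,v); return o+d*(z-o[2])/d[2]
def proj(n,p):
    c=cal(n); q=np.array(c['view'])@np.r_[p,1]; r=np.array(c['K'])@[q[0],-q[1],-q[2]]; return r[:2]/r[2]
E
python3 - <<'E'
from h import *
print(status.observe()); print(arm.tips_ahead)
for n in('scene','side','wrist'):
    c=cal(n); print(n,c); cv2.imwrite(f'pics/{n}0.png',imaging.get_image(n))
E
```

```text
pics
{'t': 0.0, 'qpos': array([ 1.16101172,  0.4683792 , -0.0115837 ,  1.6035814 ,  0.00601687,
        1.07137054, -0.05627986]), 'dq': array([ 4.18664300e-04,  5.28331868e-04, -3.86923929e-04, -1.23643113e-04,
       -4.39072172e-04,  1.01008422e-05,  1.24725256e-03]), 'joint_efforts': array([ 2.38340645e-04, -5.20570278e+01, -1.22903916e-02, -2.43748999e+01,
       -5.65492711e-02,  1.73825287e-02,  1.59317865e-04]), 'position': array([ 0.23283821, -0.60631344,  0.23565646]), 'tcp_rot': array([-3.13989406e+00,  1.43542918e-04,  3.66731706e-01]), 'force': array([-0.4820821 , -0.4570558 , -0.26745681]), 'ft_torque': array([ 0.00735154, -0.00739358, -0.01389282]), 'grasp_force': 0.0, 'grip_width': 0.09235881979139177}
0.022
scene {'K': array([[586.79274682,   0.        , 321.55601907],
       [  0.        , 586.79274682, 251.22548901],
       [  0.        ,   0.        ,   1.        ]]), 'view': array([[-0.11302787,  0.99348205,  0.01476863, -0.00516742],
       [-0.79226937, -0.09908615,  0.6020724 ,  0.38499918],
       [ 0.59961149,  0.05635023,  0.7983049 , -1.83094876],
       [
[... 303 characters left out ...]
399272, -0.67773223,  0.64449063, -0.22273257],
       [-0.31958996,  0.55997135,  0.76439149, -1.10807221],
       [ 0.        ,  0.        ,  0.        ,  1.        ]])}
wrist {'K': array([[403.03210638,   0.        , 316.87647646],
       [  0.        , 403.03210638, 237.61190038],
       [  0.        ,   0.        ,   1.        ]]), 'tool_from_camera': array([[-1.86374427e-04,  9.55283943e-01,  2.95689960e-01,
         8.43409726e-02],
       [ 9.99998904e-01, -2.56323065e-04,  1.45840437e-03,
         4.98714674e-05],
       [ 1.46898244e-03,  2.95689908e-01, -9.55282848e-01,
        -1.47710936e-01],
       [ 0.00000000e+00,  0.00000000e+00,  0.00000000e+00,
         1.00000000e+00]])}
```

View pics/scene0.png

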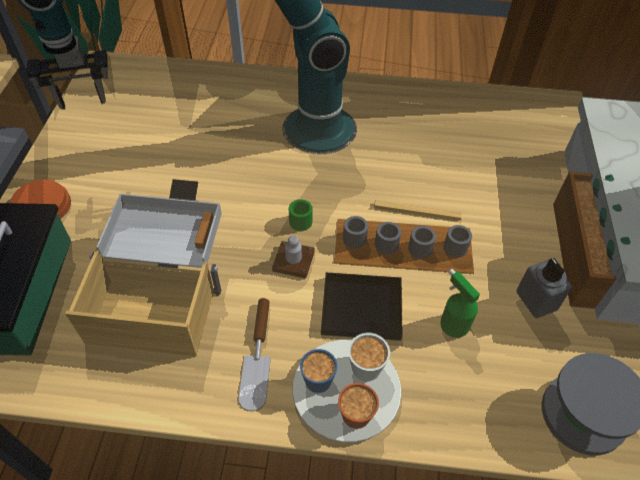

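View pics/side0.png

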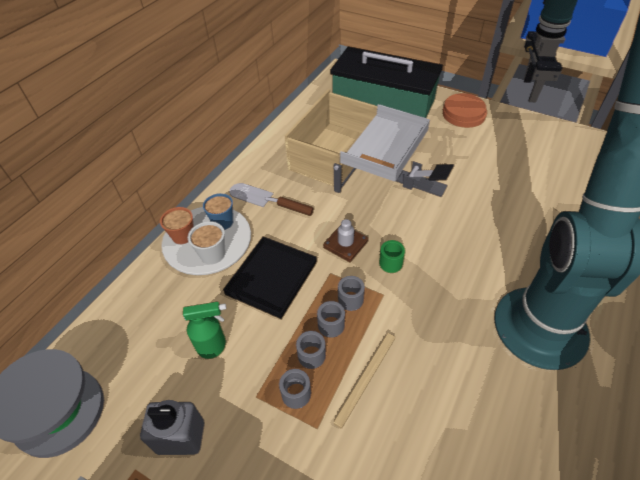

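The scene picture shows four grey couplings at about (355,232), (388,238), (423,241) and (458,240), the gauge at (293,250), the tray at (362,306), the pan at (160,230), the pedal at (184,189) and the green decoy at (300,215). The side view agrees.

Run:
```python
from h import *
S='scene'
def tri(a,b):
    o1,d1=ray('scene',*a);o2,d2=ray('side',*b)
    A=np.c_[d1,-d2]; t=np.linalg.lstsq(A,o2-o1,rcond=None)[0]
    p,q=o1+d1*t[0],o2+d2*t[1]; return np.round((p+q)/2,4),np.linalg.norm(p-q).round(4)
for u,v in [(355,224),(388,230),(423,234),(458,233)]: print('c',onz(S,u,v,.063).round(3))
for a,b in [((355,224),(352,285)),((388,230),(332,311)),((423,234),(312,341)),((458,233),(296,381)),((293,239),(346,224)),((184,188),(441,172)),((300,206),(393,246))]: print('tri',tri(a,b))
for u,v in [(326,273),(403,277),(402,339),(321,334)]: print('tray',onz(S,u,v,.025).round(3))
for u,v in [(343,219),(471,229),(474,272),(333,263)]: print('board',onz(S,u,v,.003).round(3))
for u,v in [(112,196),(219,204),(206,268),(103,256)]: print('pan',onz(S,u,v,.14).round(3))
for u,v in [(263,300),(253,405)]: print('trowel',onz(S,u,v,.02).round(3))
print('pin',onz(S,293,239,.095),'pad',onz(S,184,188,.074),'stake',onz(S,372,205,0),onz(S,460,219,0))
```

```text
c [0.428 0.14  0.063]
c [0.437 0.226 0.063]
c [0.439 0.315 0.063]
c [0.424 0.404 0.063]
tri (array([0.4275, 0.1396, 0.0634]), np.float64(0.0008))
tri (array([0.4364, 0.2248, 0.0632]), np.float64(0.002))
tri (array([0.4394, 0.3131, 0.0652]), np.float64(0.0041))
tri (array([0.4238, 0.4042, 0.0626]), np.float64(0.0006))
tri (array([ 0.5174, -0.0073,  0.0889]), np.float64(0.0027))
tri (array([ 0.3716, -0.3221,  0.0744]), np.float64(0.0038))
tri (array([ 0.3876, -0.0097,  0.0683]), np.float64(0.0025))
tray [0.564 0.08  0.025]
tray [0.552 0.272 0.025]
tray [0.727 0.275 0.025]
tray [0.737 0.087 0.025]
board [0.364 0.106 0.003]
board [0.356 0.453 0.003]
board [0.499 0.455 0.003]
board [0.515 0.093 0.003]
pan [ 0.477 -0.467  0.14 ]
pan [ 0.47  -0.198  0.14 ]
pan [ 0.664 -0.185  0.14 ]
pan [ 0.66  -0.427  0.14 ]
trowel [ 0.658 -0.063  0.02 ]
trowel [ 0.924 -0.039  0.02 ]
pin [ 0.5211417  -0.00760735  0.095     ] pad [ 0.369368   -0.32401277  0.074     ] stake [0.300123   0.18132163 0.        ] [0.3208537 0.4251429 0.       ]
```

play_rows:
  motion: "0 0 -10 0 0 -8; 0 0 -10 0 0 -8; 0 0 -10 0 0 -8; 44.5 -15.9 -2.5 0 0 0; 44.5 -15.9 -2.5 0 0 0; 44.5 -15.9 -2.5 0 0 0; 44.5 -15.9 -2.5 0 0 0; 44.5 -15.9 -2.5 0 0 0; 44.5 -15.9 -2.5 0 0 0; 44.5 -15.9 -2.5 0 0 0; 44.5 -15.9 -2.5 0 0 0; 44.5 -15.9 -2.5 0 0 0; 44.5 -15.9 -2.5 0 0 0; 44.5 -15.9 -2.5 0 0 0; 44.5 -15.9 -2.5 0 0 0; 44.5 -15.9 -2.5 0 0 0; 44.5 -15.9 -2.5 0 0 0; 0 0 0 0 0 0; 0 0 0 0 0 0"
  claw: 90

```text
t: 2.52
position: [0.5157, -0.0095, 0.3011]
tcp_rot: [-3.141, 0.001, 0.785]
force: [0.6, -0.3, -0.8]
grip_width: 0.09
grasp_force: 0.0
```

```bash
cat >> h.py <<'E'
from scipy.spatial.transform import Rotation as Ro
def wpose():
    s=status.observe(); T=np.eye(4); T[:3,:3]=Ro.from_euler('xyz',s['tcp_rot']).as_matrix(); T[:3,3]=s['position']; return T
def wshot(name):
    T=wpose(); im=imaging.get_image('wrist'); cv2.imwrite(f'pics/{name}.png',im); np.save(f'pics/{name}.npy',T); return im,T
def wonz(T,u,v,z):
    c=cal('wrist'); M=T@np.array(c['tool_from_camera'])
    d=np.linalg.inv(np.array(c['K']))@[u,v,1]; d=M[:3,:3]@[d[0],-d[1],-d[2]]; o=M[:3,3]
    return o+d*(z-o[2])/d[2]
def wproj(T,p):
    c=cal('wrist'); q=np.linalg.inv(T@np.array(c['tool_from_camera']))@np.r_[p,1]; r=np.array(c['K'])@[q[0],-q[1],-q[2]]; return r[:2]/r[2]
E
python3 - <<'E'
from h import *
im,T=wshot('w1'); print(wproj(T,[.519,-.007,.095]),wproj(T,[.428,.14,.063]))
E
```

```text
[317.96134688 206.35319013] [139.821089   157.82261988]
```

View pics/w1.png

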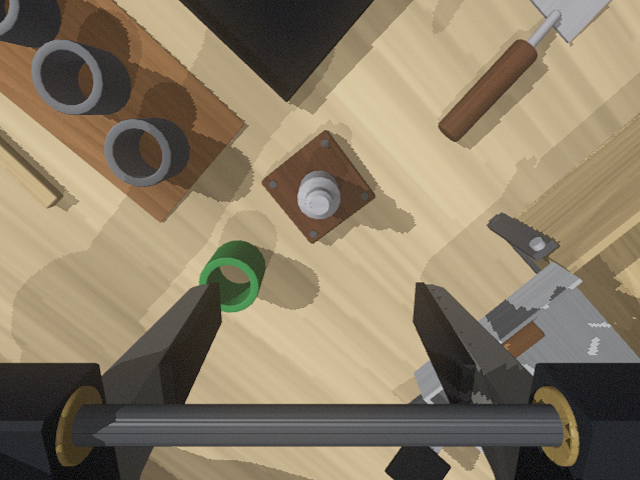

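The picture shows the gauge block with corners (327,131), (375,196), (312,242), (262,183) and the pin top at (319,204). The rim of coupling 1 is at (140,153) and coupling 2 at (67,77). The green decoy is at (233,283).

```bash
cat >> h.py <<'E'
def rims(im,T,z=.063,box=None):
    hsv=cv2.cvtColor(im,cv2.COLOR_BGR2HSV)
    out=[]
    for lo in (95,105,115,125):
        m=((hsv[...,1]<60)&(hsv[...,2]>lo)&(hsv[...,2]<215)).astype('u1'); m[360:]=0
        cs,_=cv2.findContours(m,cv2.RETR_EXTERNAL,cv2.CHAIN_APPROX_NONE)
        for c in cs:
            if len(c)<60: continue
            P=np.array([wonz(T,*p[0],z)[:2] for p in c]); A=np.c_[2*P,np.ones(len(P))]
            s=np.linalg.lstsq(A,(P**2).sum(1),rcond=None)[0]; r=np.sqrt(s[2]+s[0]**2+s[1]**2)
            e=np.std(np.hypot(*(P-s[:2]).T))
            if .027<r<.037 and e<.003: out.append((lo,s[:2].round(4),r.round(4),e.round(4)))
    return out
E
python3 - <<'E'
from h import *
im=cv2.imread('pics/w1.png');T=np.load('pics/w1.npy')
c=np.array([wonz(T,u,v,.02) for u,v in [(327,131),(375,196),(312,242),(262,183)]]);print(c.round(4),c.mean(0))
print([np.linalg.norm(c[i]-c[i-1]).round(4) for i in range(4)])
for r in rims(im,T): print(r)
hsv=cv2.cvtColor(im,cv2.COLOR_BGR2HSV); print(hsv[203,319],hsv[148,110],hsv[150,180])
g=((hsv[...,1]<50)&(hsv[...,2]>100))[165:225,290:350]; print(g.sum())
# nose top: brighter
for r in range(165,225,3): print(r,[int(x) for x in hsv[r,294:348:3,2]])
E
```

```text
[[ 0.5696  0.0304  0.02  ]
 [ 0.5586 -0.0545  0.02  ]
 [ 0.4735 -0.0432  0.02  ]
 [ 0.4827  0.0413  0.02  ]] [ 0.52112511 -0.00652008  0.02      ]
[np.float64(0.0876), np.float64(0.0857), np.float64(0.0858), np.float64(0.085)]Traceback (most recent call last):
  File "<stdin>", line 5, in <module>
  File "h.py", line 32, in rims
    P=np.array([wonz(T,*p[0],z)[:2] for p in c]); A=np.c_[2*P,np.ones(len(P))]
                ~~~~^^^^^^^^^^^
  File "h.py", line 19, in wonz
    c=cal('wrist'); M=T@np.array(c['tool_from_camera'])
  File "h.py", line 4, in cal
    c=imaging.get_calibration(n); return c
ValueError: time passes only in moves, steps and waits
```

```bash
sed -i 's/^def cal(n):/import functools\n@functools.cache\ndef cal(n):/' h.py
python3 - <<'E'
from h import *
im=cv2.imread('pics/w1.png');T=np.load('pics/w1.npy')
for r in rims(im,T): print(r)
hsv=cv2.cvtColor(im,cv2.COLOR_BGR2HSV); print(hsv[203,319],hsv[148,110],hsv[150,180])
for r in range(165,225,3): print(r,[int(x) for x in hsv[r,294:348:3,2]])
for u,v in [(319,203)]: print(wonz(T,u,v,.095))
p=wproj(T,[.521,-.0065,.065]);print(p)
E
```

```text
(95, array([0.4294, 0.1448]), np.float64(0.0306), np.float64(0.0003))
(95, array([0.4382, 0.2299]), np.float64(0.0307), np.float64(0.0003))
(105, array([0.4285, 0.1464]), np.float64(0.0292), np.float64(0.0011))
(105, array([0.4381, 0.2301]), np.float64(0.0306), np.float64(0.0003))
(115, array([0.438 , 0.2304]), np.float64(0.0304), np.float64(0.0004))
(125, array([0.4291, 0.1446]), np.float64(0.0296), np.float64(0.001))
(125, array([0.4381, 0.2308]), np.float64(0.0284), np.float64(0.0016))
[128   6 180] [135   4 121] [15 10 50]
165 [96, 104, 98, 102, 101, 94, 89, 99, 93, 98, 89, 98, 93, 93, 95, 94, 88, 91]
168 [100, 97, 101, 100, 93, 90, 91, 99, 96, 98, 97, 98, 96, 94, 95, 98, 93, 91]
171 [97, 95, 104, 104, 91, 92, 101, 123, 114, 108, 95, 95, 97, 93, 99, 98, 97, 90]
174 [98, 99, 98, 97, 104, 137, 129, 121, 114, 108, 95, 87, 79, 97, 92, 96, 96, 102]
177 [96, 96, 96, 84, 142, 129, 137, 140, 147, 152, 94, 83, 82, 80, 69, 70, 94, 107]
180 [103, 98, 98, 145, 155, 187, 178, 170, 169, 160, 156, 147, 123, 83, 73, 71, 72, 99]
183 [100, 103, 116, 155, 188, 182, 170, 164, 160, 152, 146, 142, 133
[... 572 characters left out ...]
[108, 106, 189, 187, 186, 179, 177, 178, 175, 176, 175, 179, 105, 112, 113, 90, 82, 80]
207 [108, 109, 166, 177, 185, 181, 178, 179, 179, 180, 179, 182, 111, 113, 111, 76, 74, 84]
210 [105, 108, 105, 174, 174, 182, 181, 180, 178, 180, 182, 158, 115, 113, 90, 84, 76, 79]
213 [102, 105, 111, 115, 167, 170, 167, 180, 177, 178, 134, 114, 116, 98, 81, 76, 77, 77]
216 [105, 103, 108, 107, 109, 156, 157, 149, 138, 127, 122, 116, 104, 84, 76, 79, 79, 77]
219 [109, 104, 103, 109, 111, 109, 107, 109, 106, 103, 98, 102, 104, 107, 100, 104, 74, 94]
222 [105, 100, 99, 107, 107, 109, 108, 106, 102, 98, 103, 101, 102, 102, 106, 92, 137, 150]
[ 0.52182634 -0.0054863   0.095     ]
[319.02787884 197.67386478]
```

play_rows:
  motion: "12 -42.5 20 0 0 0; 12 -42.5 20 0 0 0; 12 -42.5 20 0 0 0; 11.5 -42.5 20 0 0 0; 0 0 0 0 0 0; 0 0 0 0 0 0; 0 0 0 0 0 0"

```text
t: 3.45
position: [0.4305, 0.1434, 0.222]
tcp_rot: [3.141, -0.001, 0.782]
force: [-0.2, -0.0, 0.2]
grip_width: 0.09
grasp_force: 0.0
```

Run:
```python
from h import *
im,T=wshot('w2'); print(T[:3,3], status.observe()['tcp_rot'])
for r in rims(im,T): print(r)
```

```text
[0.43054259 0.14343486 0.22201566] [ 3.14075032e+00 -5.89914014e-04  7.82565273e-01]
(95, array([0.4295, 0.1454]), np.float64(0.0312), np.float64(0.0008))
(95, array([0.4382, 0.23  ]), np.float64(0.031), np.float64(0.0002))
(95, array([0.4403, 0.3177]), np.float64(0.0305), np.float64(0.001))
(105, array([0.4293, 0.1453]), np.float64(0.0309), np.float64(0.0006))
(105, array([0.4381, 0.23  ]), np.float64(0.0309), np.float64(0.0003))
(105, array([0.4403, 0.3178]), np.float64(0.0304), np.float64(0.001))
(115, array([0.429 , 0.1453]), np.float64(0.0305), np.float64(0.0004))
(115, array([0.438 , 0.2302]), np.float64(0.0308), np.float64(0.0003))
(115, array([0.4402, 0.3179]), np.float64(0.0303), np.float64(0.001))
(125, array([0.438 , 0.2302]), np.float64(0.0307), np.float64(0.0003))
(125, array([0.4402, 0.3181]), np.float64(0.0302), np.float64(0.001))
```

View pics/w2.png

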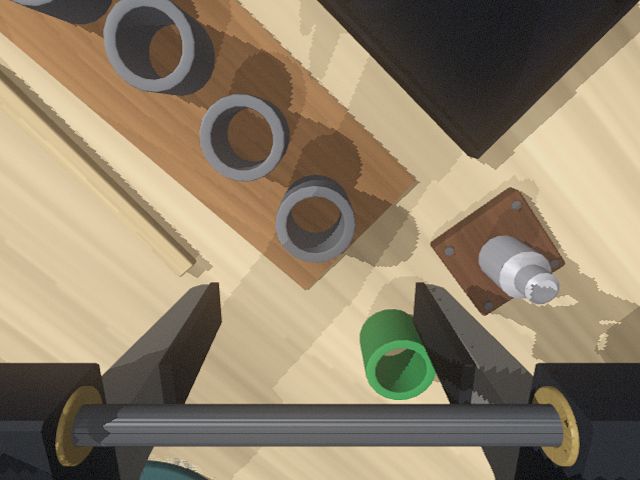

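play_rows:
  motion: "0.5 -2.3 33 0 0 0; 0 0 35 0 0 0; 0 0 35 0 0 0; 0 0 35 0 0 0; 0 0 25 0 0 0; 0 0 10 0 0 0; 0 0 0 0 0 0; 0 0 0 0 0 0"

```text
t: 4.5
position: [0.429, 0.1471, 0.0495]
tcp_rot: [3.141, -0.002, 0.785]
force: [-0.1, 0.4, -0.4]
grip_width: 0.09
grasp_force: 0.0
```

play_rows:
  motion: "0 0 0 0 0 0; 0 0 0 0 0 0; 0 0 0 0 0 0; 0 0 0 0 0 0; 0 0 0 0 0 0; 0 0 0 0 0 0"
  claw: 55
  squeeze: 15

```text
t: 5.25
position: [0.4285, 0.1469, 0.0489]
tcp_rot: [3.141, -0.0, 0.786]
force: [-1.3, -1.6, 5.7]
grip_width: 0.0622
grasp_force: 15.0
```

play_rows:
  motion: "0 0 -20 0 0 0; 0 0 -30 0 0 0; 0 0 -40 0 0 0; 0 0 -40 0 0 0; -8.5 34.8 0 0 0 0; -8.5 34.8 0 0 0 0; -8.5 34.8 0 0 0 0; -8.5 34.8 0 0 0 0; -8.5 34.6 0 0 0 0; 0 0 0 0 0 0; 0 0 0 0 0 0; 0 0 0 0 0 0"

```text
t: 6.75
position: [0.5204, -0.0047, 0.1785]
tcp_rot: [-3.141, 0.0, 0.788]
force: [-0.5, -0.0, -0.9]
grip_width: 0.0623
grasp_force: 15.0
```

Run:
```python
from h import *
s=status.observe();print(s['position'],s['tcp_rot'],s['force'],s['grip_width'])
im,T=wshot('w3')
cv2.imwrite('pics/s3.png',np.hstack([cv2.resize(imaging.get_image('side')[150:350,260:460],(400,400)),cv2.resize(im[150:400,195:445],(400,400))]))
for r in rims(im,T,z=s['position'][2]+.014): print(r)
```

```text
[ 0.52037521 -0.00469867  0.17845102] [-3.14095792e+00  1.96635813e-04  7.87626219e-01] [-0.5484212  -0.04753483 -0.92941845] 0.062337881052953306
(115, array([0.5378, 0.0031]), np.float64(0.0313), np.float64(0.0002))
(125, array([ 0.5207, -0.0026]), np.float64(0.0276), np.float64(0.0009))
```

View pics/s3.png

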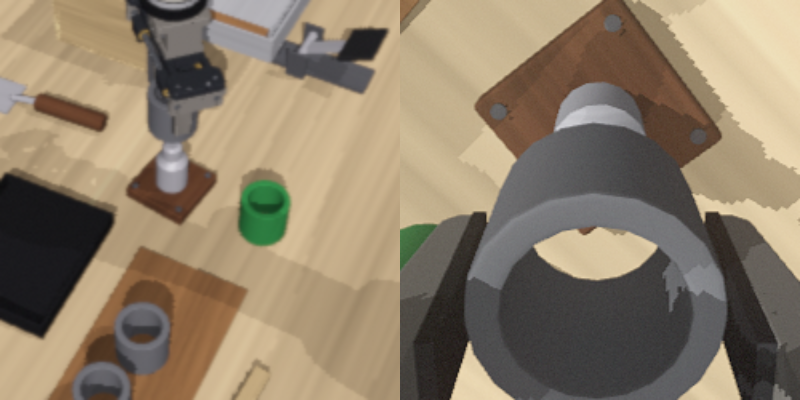

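play_rows:
  motion: "0 1.7 15 0 0 0; 0 0 20 0 0 0; 0 0 20 0 0 0; 0 0 10 0 0 0; 0 0 0 0 0 0; 0 0 0 0 0 0"

```text
t: 7.6
position: [0.5227, -0.0071, 0.114]
tcp_rot: [3.141, -0.001, 0.786]
force: [-0.1, -0.0, -0.1]
grip_width: 0.0623
grasp_force: 15.0
```

play_rows:
  motion: "0 -0.6 6 0 0 0; 0 0 6 0 0 0; 0 0 6 0 0 0; 0 0 0 0 0 0; 0 0 0 0 0 0"

```text
t: 8.22
position: [0.5219, -0.0067, 0.0956]
tcp_rot: [-3.142, -0.0, 0.786]
force: [-0.0, -0.4, -1.0]
grip_width: 0.0624
grasp_force: 15.0
```

play_rows:
  motion: "0 0 4 0 0 0; 0 0 4 0 0 0; 0 0 3 0 0 0; 0 0 0 0 0 0"

```text
t: 8.72
position: [0.5215, -0.0067, 0.0842]
tcp_rot: [-3.141, 0.0, 0.786]
force: [-0.5, 0.9, -0.9]
grip_width: 0.0627
grasp_force: 15.0
```

play_rows:
  motion: "0 0 5 0 0 0; 0 0 5 0 0 0; 0 0 5 0 0 0; 0 0 3 0 0 0; 0 0 1 0 0 0; 0 0 0 0 0 0; 0 0 0 0 0 0"

```text
t: 9.6
position: [0.5216, -0.0067, 0.0659]
tcp_rot: [-3.142, 0.0, 0.786]
force: [-2.2, 0.1, 5.0]
grip_width: 0.0625
grasp_force: 15.0
```

play_rows:
  motion: "0 0 -20 0 0 0; 0 0 -30 0 0 0; 0 0 -40 0 0 0; 0 0 -40 0 0 0; 0 0 0 0 0 0"

```text
t: 10.22
position: [0.524, -0.0067, 0.1983]
tcp_rot: [3.136, -0.004, 0.785]
force: [-0.2, -1.0, -0.7]
grip_width: 0.0627
grasp_force: 15.0
```

Run:
```python
from h import *
print(wonz(np.load('pics/w1.npy'),288,101,.025),wonz(np.load('pics/w2.npy'),476,157,.025))
im=imaging.get_image('scene'); T=None
m=(im.max(2)<45).astype('u1'); m[:265]=0;m[350:]=0;m[:,:300]=0;m[:,420:]=0
c=max(cv2.findContours(m,0,1)[0],key=cv2.contourArea); P=np.array([onz('scene',*p[0],.025)[:2] for p in c],'f4'); print(cv2.minAreaRect(P))
a=cv2.approxPolyDP(c,6,True)[:,0]; print(a.tolist(),[onz('scene',*p,.025)[:2].round(3).tolist() for p in a])
```

```text
[0.5625408  0.07871892 0.025     ] [0.55981905 0.08290493 0.025     ]
((0.6458759307861328, 0.17620769143104553), (0.1718945950269699, 0.1838366836309433), 2.189077138900757)
[[327, 274], [333, 309], [324, 310], [333, 324], [327, 318], [331, 328], [322, 333], [366, 328], [394, 338], [398, 278]] [[0.566, 0.083], [0.666, 0.108], [0.671, 0.087], [0.707, 0.112], [0.693, 0.097], [0.718, 0.109], [0.734, 0.089], [0.708, 0.19], [0.727, 0.257], [0.557, 0.26]]
```

play_rows:
  motion: "36 2.5 0 0 0 0; 36 2.5 0 0 0 0; 36 2.5 0 0 0 0; 36 2.5 0 0 0 0; 36 2.5 0 0 0 0; 36 2.3 10 0 0 0; 0 0 40 0 0 0; 0 0 40 0 0 0; 0 0 30 0 0 0; 0 0 18 0 0 0; 0 0 6 0 0 0; 0 0 0 0 0 0; 0 0 0 0 0 0"

```text
t: 11.9
position: [0.6857, 0.1358, 0.0524]
tcp_rot: [3.141, -0.002, 0.786]
force: [-0.8, 0.1, -0.6]
grip_width: 0.0624
grasp_force: 15.0
```

play_rows:
  motion: "0 0 0 0 0 0; 0 0 0 0 0 0; 0 0 0 0 0 0; 0 0 -20 0 0 0; 0 0 -50 0 0 0; 0 0 -50 0 0 0; 0 0 -50 0 0 0; -18 -40.3 0 0 0 0; -18 -40.3 0 0 0 0; -18 -40.3 0 0 0 0; -18 -40.3 0 0 0 0; -18 -40.3 0 0 0 0; -18 -40.3 0 0 0 0; 0 0 0 0 0 0; 0 0 0 0 0 0; 0 0 0 0 0 0"
  claw: 90

```text
t: 13.9
position: [0.4387, 0.2297, 0.2219]
tcp_rot: [3.141, -0.001, 0.784]
force: [-0.5, -0.5, 0.2]
grip_width: 0.0899
grasp_force: 0.0
```

```bash
cat >> h.py <<'E'
def look(name):
    im,T=wshot(name); a=Ro.from_matrix(T[:3,:3]).as_euler('xyz')
    print(T[:3,3].round(4), a.round(3))
    for r in rims(im,T): print(r[0],r[1],r[2],r[3],'tool',(T[:3,:3].T@np.r_[r[1]-T[:2,3],0]*1000).round(1)[:2])
    return im,T
E
python3 -c "
from h import *
look('w4')"
```

```text
[0.4387 0.2297 0.2219] [ 3.141e+00 -1.000e-03  7.840e-01]
95 [0.4385 0.2311] 0.0314 0.0009 tool [ 0.8 -1.2]
95 [0.441  0.3186] 0.031 0.0002 tool [ 64.4 -61.4]
95 [0.4264 0.4109] 0.031 0.0002 tool [ 119.2 -137.1]
105 [0.4382 0.2306] 0.031 0.0005 tool [ 0.3 -1.1]
105 [0.4409 0.3187] 0.0309 0.0003 tool [ 64.4 -61.5]
105 [0.4263 0.411 ] 0.0309 0.0002 tool [ 119.2 -137.2]
115 [0.4381 0.2305] 0.0309 0.0004 tool [ 0.1 -1.1]
115 [0.4408 0.3188] 0.0308 0.0003 tool [ 64.4 -61.7]
115 [0.4262 0.4111] 0.0308 0.0002 tool [ 119.2 -137.3]
125 [0.4379 0.2305] 0.0307 0.0003 tool [-0.  -1.2]
125 [0.4407 0.3189] 0.0307 0.0002 tool [ 64.4 -61.8]
125 [0.4262 0.4112] 0.0308 0.0002 tool [ 119.3 -137.4]
```

play_rows:
  motion: "0.3 -1.2 33 0 0 0; 0 0 35 0 0 0; 0 0 35 0 0 0; 0 0 35 0 0 0; 0 0 25 0 0 0; 0 0 10 0 0 0; 0 0 0 0 0 0; 0 0 0 0 0 0"

```text
t: 14.95
position: [0.4377, 0.2315, 0.0494]
tcp_rot: [3.141, -0.002, 0.785]
force: [0.1, -0.4, -0.0]
grip_width: 0.0903
grasp_force: 0.0
```

play_rows:
  motion: "0 0 0 0 0 0; 0 0 0 0 0 0; 0 0 0 0 0 0; 0 0 0 0 0 0; 0 0 0 0 0 0; 0 0 0 0 0 0"
  claw: 55
  squeeze: 15

```text
t: 15.7
position: [0.4373, 0.2312, 0.0489]
tcp_rot: [3.141, -0.0, 0.786]
force: [0.2, -1.3, 5.7]
grip_width: 0.064
grasp_force: 15.0
```

play_rows:
  motion: "0 0 -20 0 0 0; 0 0 -30 0 0 0; 0 0 -40 0 0 0; 0 0 -40 0 0 0; -18.2 37.9 0 0 0 0; -18.2 37.9 0 0 0 0; -18.2 37.9 0 0 0 0; -18.2 37.9 0 0 0 0; -18.2 37.9 0 0 0 0; -18.1 37.7 0 0 0 0; 0 0 0 0 0 0; 0 0 0 0 0 0; 0 0 0 0 0 0"

```text
t: 17.32
position: [0.5201, -0.0051, 0.1785]
tcp_rot: [-3.141, -0.0, 0.788]
force: [-0.0, -0.1, -0.9]
grip_width: 0.0646
grasp_force: 15.0
```

Same reading as before at this point, so the same small correction applies.

play_rows:
  motion: "0 1.3 15 0 0 0; 0 0 20 0 0 0; 0 0 20 0 0 0; 0 0 10 0 0 0; 0 -0.3 6 0 0 0; 0 0 6 0 0 0; 0 0 6 0 0 0; 0 0 0 0 0 0; 0 0 0 0 0 0"

```text
t: 18.45
position: [0.5214, -0.0073, 0.0958]
tcp_rot: [3.141, -0.0, 0.786]
force: [-0.1, 0.9, -1.5]
grip_width: 0.0644
grasp_force: 15.0
```

play_rows:
  motion: "0 0 3 0 0 0; 0 0 3 0 0 0; 0 0 2 0 0 0; 0 0 2 0 0 0; 0 0 0 0 0 0; 0 0 0 0 0 0"

```text
t: 19.2
position: [0.5213, -0.0073, 0.0856]
tcp_rot: [3.142, -0.0, 0.786]
force: [-0.0, -0.3, 0.6]
grip_width: 0.0642
grasp_force: 15.0
```

play_rows:
  motion: "0 0 5 0 0 0; 0 0 5 0 0 0; 0 0 5 0 0 0; 0 0 3 0 0 0; 0 0 2 0 0 0; 0 0 0 0 0 0; 0 0 0 0 0 0"

```text
t: 20.08
position: [0.521, -0.0073, 0.0659]
tcp_rot: [3.142, 0.001, 0.786]
force: [-3.0, -0.5, 6.5]
grip_width: 0.0638
grasp_force: 15.0
```

play_rows:
  motion: "0 0 -20 0 0 0; 0 0 -30 0 0 0; 0 0 -40 0 0 0; 0 0 -40 0 0 0; 39.4 -7 0 0 0 0; 39.4 -7 0 0 0 0; 39.4 -7 0 0 0 0; 39.4 -7 0 0 0 0; 39.4 -7 0 0 0 0; 39.4 -7 0 0 0 0; 39.4 -7 0 0 0 0; 0 0 0 0 0 0; 0 0 0 0 0 0"

```text
t: 21.7
position: [0.6811, 0.2216, 0.1948]
tcp_rot: [3.142, 0.002, 0.785]
force: [0.3, -1.5, -1.2]
grip_width: 0.0645
grasp_force: 15.0
```

Run:
```python
from h import *
im,T=wshot('w5'); print(T[:3,3])
```

```text
[0.68113795 0.22155423 0.1948286 ]
```

View pics/w5.png

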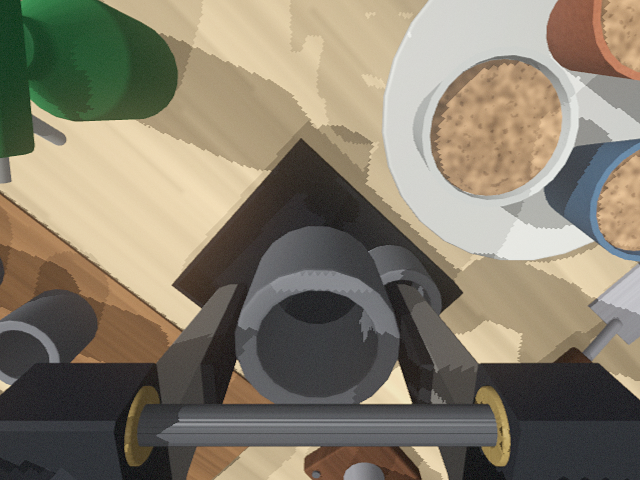

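The tray's far corner is at (301,139), with side corners at (173,285) and (463,293). Coupling 1 stands inside the right corner, and the held coupling covers the rest.

Run:
```python
from h import *
T=np.load('pics/w5.npy')
for p in [(301,139),(463,293),(173,285)]: print(wonz(T,*p,.025))
```

```text
[0.71837831 0.27634286 0.025     ]
[0.72468893 0.08752745 0.025     ]
[0.5538262  0.26883686 0.025     ]
```

play_rows:
  motion: "-4.2 -5.6 10 0 0 0; 0 0 40 0 0 0; 0 0 40 0 0 0; 0 0 30 0 0 0; 0 0 16 0 0 0; 0 0 6 0 0 0; 0 0 0 0 0 0; 0 0 0 0 0 0"

```text
t: 22.75
position: [0.6754, 0.2237, 0.055]
tcp_rot: [3.141, -0.002, 0.786]
force: [0.6, 0.2, -0.3]
grip_width: 0.0641
grasp_force: 15.0
```

play_rows:
  motion: "0 0 2 0 0 0; 0 0 0 0 0 0"

```text
t: 23.0
position: [0.6747, 0.2234, 0.0518]
tcp_rot: [3.141, -0.0, 0.786]
force: [-0.6, -0.2, -0.4]
grip_width: 0.0642
grasp_force: 15.0
```

play_rows:
  motion: "0 0 0 0 0 0; 0 0 0 0 0 0; 0 0 0 0 0 0; 0 0 -20 0 0 0; 0 0 -50 0 0 0; 0 0 -50 0 0 0; 0 0 -50 0 0 0; -16.4 -38.9 0 0 0 0; -16.4 -38.9 0 0 0 0; -16.4 -38.9 0 0 0 0; -16.4 -38.9 0 0 0 0; -16.4 -38.9 0 0 0 0; -16.4 -38.9 0 0 0 0; 0 0 0 0 0 0; 0 0 0 0 0 0; 0 0 0 0 0 0"
  claw: 90

```text
t: 25.0
position: [0.4413, 0.3182, 0.2219]
tcp_rot: [3.141, -0.001, 0.784]
force: [0.1, 0.5, 0.1]
grip_width: 0.0899
grasp_force: 0.0
```

```bash
python3 -c "
from h import *
look('w6'); cv2.imwrite('pics/s6.png',imaging.get_image('scene'))"
```

```text
[0.4413 0.3182 0.2219] [ 3.141e+00 -1.000e-03  7.840e-01]
95 [0.4413 0.3197] 0.0313 0.0009 tool [ 1.1 -1.1]
95 [0.4264 0.4111] 0.0309 0.0002 tool [ 55.1 -76.3]
105 [0.441  0.3194] 0.0311 0.0006 tool [ 0.7 -1.1]
105 [0.4264 0.4111] 0.0309 0.0002 tool [ 55.1 -76.3]
115 [0.4408 0.3191] 0.0308 0.0003 tool [ 0.3 -1. ]
115 [0.4263 0.4112] 0.0308 0.0002 tool [ 55.1 -76.5]
115 [0.6734 0.2246] 0.0275 0.0023 tool [ 98.4 230.1]
125 [0.4407 0.3192] 0.0307 0.0003 tool [ 0.3 -1.1]
125 [0.4263 0.4113] 0.0307 0.0003 tool [ 55.1 -76.5]
```

play_rows:
  motion: "0.4 -1.1 33 0 0 0; 0 0 35 0 0 0; 0 0 35 0 0 0; 0 0 35 0 0 0; 0 0 25 0 0 0; 0 0 10 0 0 0; 0 0 0 0 0 0; 0 0 0 0 0 0"

```text
t: 26.1
position: [0.4402, 0.3204, 0.0495]
tcp_rot: [3.141, -0.002, 0.785]
force: [0.4, 0.5, 1.3]
grip_width: 0.0898
grasp_force: 0.0
```

play_rows:
  motion: "0 0 0 0 0 0; 0 0 0 0 0 0; 0 0 0 0 0 0; 0 0 0 0 0 0; 0 0 0 0 0 0; 0 0 0 0 0 0"
  claw: 55
  squeeze: 15

```text
t: 26.85
position: [0.4398, 0.3199, 0.049]
tcp_rot: [3.141, -0.0, 0.785]
force: [-0.6, -1.7, 5.5]
grip_width: 0.065
grasp_force: 15.0
```

play_rows:
  motion: "0 0 -20 0 0 0; 0 0 -30 0 0 0; 0 0 -40 0 0 0; 0 0 -40 0 0 0; -21.7 36 0 0 0 0; -21.7 36 0 0 0 0; -21.7 36 0 0 0 0; -21.7 36 0 0 0 0; -21.7 36 0 0 0 0; -21.7 36 0 0 0 0; -21.7 36 0 0 0 0; -21.7 37 0 0 0 0; 0 0 0 0 0 0; 0 0 0 0 0 0; 0 0 0 0 0 0"

```text
t: 28.72
position: [0.5209, -0.0056, 0.1789]
tcp_rot: [-3.141, -0.0, 0.788]
force: [0.1, 0.5, -0.9]
grip_width: 0.0651
grasp_force: 15.0
```

play_rows:
  motion: "0 0.4 15 0 0 0; 0 0 20 0 0 0; 0 0 20 0 0 0; 0 0 10 0 0 0; 0 0 6 0 0 0; 0 0 6 0 0 0; 0 0 6 0 0 0; 0 0 0 0 0 0; 0 0 0 0 0 0"

```text
t: 29.85
position: [0.5216, -0.0075, 0.0958]
tcp_rot: [3.141, -0.0, 0.786]
force: [0.5, 0.1, 0.2]
grip_width: 0.0648
grasp_force: 15.0
```

play_rows:
  motion: "0 0 3 0 0 0; 0 0 3 0 0 0; 0 0 2 0 0 0; 0 0 2 0 0 0; 0 0 0 0 0 0; 0 0 0 0 0 0"

```text
t: 30.6
position: [0.5215, -0.0075, 0.0856]
tcp_rot: [-3.142, 0.0, 0.786]
force: [-0.3, -0.3, -1.5]
grip_width: 0.0646
grasp_force: 15.0
```

play_rows:
  motion: "0 0 5 0 0 0; 0 0 5 0 0 0; 0 0 5 0 0 0; 0 0 3 0 0 0; 0 0 2 0 0 0; 0 0 0 0 0 0; 0 0 0 0 0 0"

```text
t: 31.48
position: [0.5213, -0.0075, 0.066]
tcp_rot: [3.142, 0.001, 0.786]
force: [-3.2, -0.2, 5.4]
grip_width: 0.0652
grasp_force: 15.0
```

play_rows:
  motion: "0 0 -20 0 0 0; 0 0 -30 0 0 0; 0 0 -40 0 0 0; 0 0 -40 0 0 0; 36.1 -17.6 0 0 0 0; 36.1 -17.6 0 0 0 0; 36.1 -17.6 0 0 0 0; 36.1 -17.6 0 0 0 0; 36.1 -17.6 0 0 0 0; 36.1 -17.6 0 0 0 0; 0 0 10 0 0 0; 0 0 40 0 0 0; 0 0 40 0 0 0; 0 0 30 0 0 0; 0 0 16 0 0 0; 0 0 6 0 0 0; 0 0 0 0 0 0; 0 0 0 0 0 0"

```text
t: 33.72
position: [0.6007, 0.2206, 0.0548]
tcp_rot: [3.141, -0.002, 0.786]
force: [-0.4, 0.5, -0.8]
grip_width: 0.0649
grasp_force: 15.0
```

play_rows:
  motion: "0 0 2 0 0 0; 0 0 0 0 0 0"

```text
t: 33.98
position: [0.6, 0.2203, 0.0519]
tcp_rot: [3.141, -0.0, 0.786]
force: [0.8, 0.3, -1.1]
grip_width: 0.0644
grasp_force: 15.0
```

play_rows:
  motion: "0 0 0 0 0 0; 0 0 0 0 0 0; 0 0 0 0 0 0; 0 0 -20 0 0 0; 0 0 -50 0 0 0; 0 0 -50 0 0 0; 0 0 -50 0 0 0; 1.9 -43 0 0 0 0; 1.9 -43 0 0 0 0; 1.9 -43 0 0 0 0; 1.9 -43 0 0 0 0; 1.9 -43 0 0 0 0; 1.9 -43 0 0 0 0; 0 0 0 0 0 0; 0 0 0 0 0 0; 0 0 0 0 0 0"
  claw: 90

```text
t: 35.98
position: [0.4268, 0.4096, 0.2219]
tcp_rot: [3.141, -0.0, 0.783]
force: [0.2, 0.6, 0.2]
grip_width: 0.0898
grasp_force: 0.0
```

```bash
python3 -c "
from h import *
im,T=look('w7'); cv2.imwrite('pics/s7.png',np.hstack([im,cv2.resize(imaging.get_image('scene')[180:420,220:540],(640,480))])[:, ::1])
a=cv2.imread('pics/s7.png'); cv2.imwrite('pics/s7.png',cv2.resize(a,(800,300)))"
```

```text
[0.4268 0.4096 0.2219] [ 3.141 -0.     0.783]
95 [0.4263 0.412 ] 0.031 0.0008 tool [ 1.3 -2. ]
105 [0.4261 0.4116] 0.0307 0.0003 tool [ 0.9 -1.9]
115 [0.4254 0.4124] 0.03 0.0007 tool [ 1. -3.]
125 [0.4252 0.4145] 0.0273 0.0005 tool [ 2.3 -4.6]
```

View pics/s7.png

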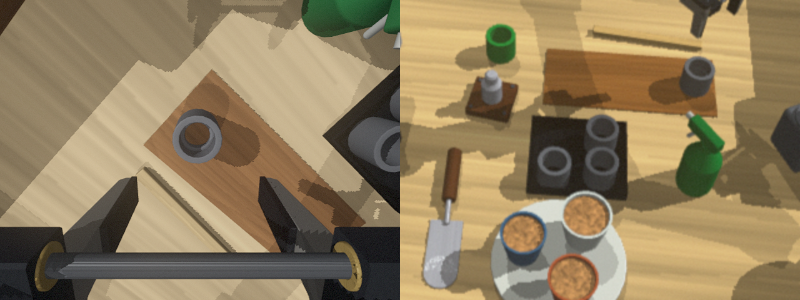

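The tray holds three upright couplings, at (602,130), (554,165) and (601,165) in the right half. The piece at place 4, (197,138) in the left half, shows an inner step. I'll zoom in on it to be sure it is a coupling.

```bash
python3 -c "
import cv2,numpy as np
a=cv2.imread('pics/w7.png')[160:280,250:390];b=cv2.imread('pics/w2.png')[160:280,250:390]
cv2.imwrite('pics/z7.png',np.hstack([cv2.resize(x,(400,343),interpolation=2) for x in(a,b)]))"
```

```text
(no output)
```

View pics/z7.png

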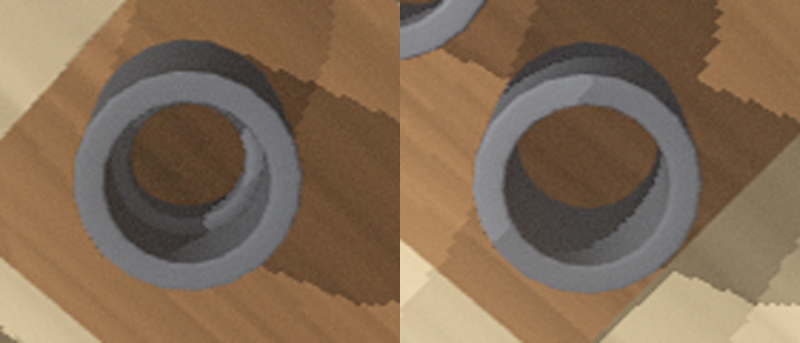

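The left piece, number 4, is a coupling with an inner ridge. The right one, number 1, has a clear bore. Picking up number 4.

play_rows:
  motion: "1 -1.8 33 0 0 0; 0 0 35 0 0 0; 0 0 35 0 0 0; 0 0 35 0 0 0; 0 0 25 0 0 0; 0 0 10 0 0 0; 0 0 0 0 0 0; 0 0 0 0 0 0"

```text
t: 37.08
position: [0.4256, 0.4133, 0.0497]
tcp_rot: [3.142, -0.002, 0.785]
force: [-0.1, 0.1, 0.4]
grip_width: 0.09
grasp_force: 0.0
```

play_rows:
  motion: "0 0 0 0 0 0; 0 0 0 0 0 0; 0 0 0 0 0 0; 0 0 0 0 0 0; 0 0 0 0 0 0; 0 0 0 0 0 0"
  claw: 55
  squeeze: 15

```text
t: 37.83
position: [0.4252, 0.4128, 0.049]
tcp_rot: [3.141, -0.0, 0.785]
force: [0.9, -1.4, 5.0]
grip_width: 0.0649
grasp_force: 15.0
```

play_rows:
  motion: "0 0 -20 0 0 0; 0 0 -30 0 0 0; 0 0 -40 0 0 0; 0 0 -40 0 0 0; -22.9 36.4 0 0 0 0; -22.9 36.4 0 0 0 0; -22.9 36.4 0 0 0 0; -22.9 36.4 0 0 0 0; -22.9 36.4 0 0 0 0; -22.9 36.4 0 0 0 0; -22.9 36.4 0 0 0 0; -22.9 36.4 0 0 0 0; -22.9 36.4 0 0 0 0; -22.6 37.4 0 0 0 0; 0 0 0 0 0 0; 0 0 0 0 0 0; 0 0 0 0 0 0"

```text
t: 39.95
position: [0.5211, -0.0054, 0.1789]
tcp_rot: [-3.141, -0.0, 0.788]
force: [0.0, 0.2, -0.6]
grip_width: 0.0645
grasp_force: 15.0
```

play_rows:
  motion: "0 0.4 15 0 0 0; 0 0 20 0 0 0; 0 0 20 0 0 0; 0 0 10 0 0 0; 0 0 6 0 0 0; 0 0 6 0 0 0; 0 0 6 0 0 0; 0 0 0 0 0 0; 0 0 0 0 0 0"

```text
t: 41.08
position: [0.5219, -0.0073, 0.0958]
tcp_rot: [3.141, -0.0, 0.786]
force: [-0.3, 0.1, -1.1]
grip_width: 0.0645
grasp_force: 15.0
```

play_rows:
  motion: "0 0 2 0 0 0; 0 0 2 0 0 0; 0 0 2 0 0 0; 0 0 2 0 0 0; 0 0 0 0 0 0; 0 0 0 0 0 0"

```text
t: 41.82
position: [0.5218, -0.0067, 0.0888]
tcp_rot: [3.141, -0.0, 0.786]
force: [-3.3, 0.8, 11.0]
grip_width: 0.0642
grasp_force: 15.0
```

play_rows:
  motion: "0 0 0 0 0 0; 0 0 -20 0 0 0; 0 0 -50 0 0 0; 0 0 -50 0 0 0; 0 0 -50 0 0 0; -28.8 36.5 -6 0 0 0; -28.8 36.5 -6 0 0 0; -28.8 36.5 -6 0 0 0; -28.8 36.5 -6 0 0 0; -28.8 36.5 -6 0 0 0; -28.8 36.5 -6 0 0 0; -28.8 36.5 -6 0 0 0; 0 0 0 0 0 0; 0 0 0 0 0 0; 0 0 0 0 0 0"

```text
t: 43.7
position: [0.5601, -0.3287, 0.2995]
tcp_rot: [-3.141, -0.0, 0.788]
force: [0.2, 0.4, 0.3]
grip_width: 0.0644
grasp_force: 15.0
```

```bash
python3 -c "
from h import *
im,T=wshot('w8'); print(T[:3,3])"
```

```text
[ 0.56009737 -0.32870733  0.29949403]
```

View pics/w8.png

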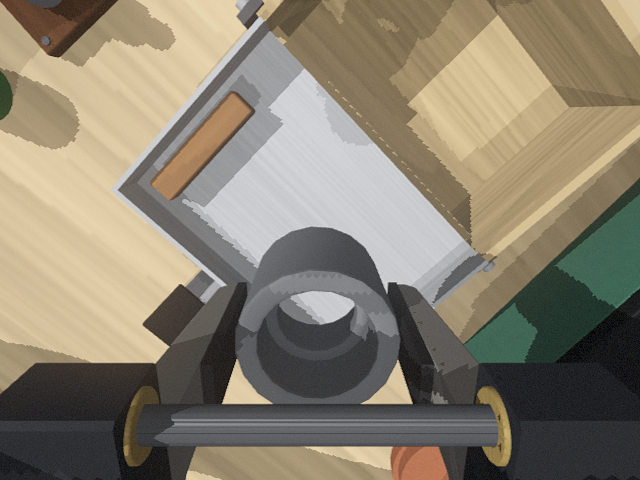

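The pan's rim corners are at (265,22), (120,188) and (488,265). The stub is at (203,145), the pedal pad corner at (173,313), and the coupling is held upright.

Run:
```python
from h import *
T=np.load('pics/w8.npy')
for p,z in [((265,25),.14),((120,188),.14),((483,265),.14),((203,145),.127),((297,70),.105),((465,222),.105)]: print(wonz(T,*p,z).round(4))
print('pad',[wonz(T,*p,.074).round(4) for p in [(178,285),(144,323)]])
```

```text
[ 0.6349 -0.2026  0.14  ]
[ 0.4732 -0.2009  0.14  ]
[ 0.6319 -0.4478  0.14  ]
[ 0.5399 -0.223   0.127 ]
[ 0.6311 -0.2346  0.105 ]
[ 0.647 -0.425  0.105]
pad [array([ 0.4036, -0.2871,  0.074 ]), array([ 0.3453, -0.2895,  0.074 ])]
```

play_rows:
  motion: "-11.3 11.3 10 0 0 0; 0 0 40 0 0 0; 0 0 40 0 0 0; 0 0 30 0 0 0; 0 0 16 0 0 0; 0 0 8 0 0 0; 0 0 2 0 0 0; 0 0 0 0 0 0; 0 0 0 0 0 0"

```text
t: 44.88
position: [0.5603, -0.3468, 0.1546]
tcp_rot: [3.14, -0.0, 0.786]
force: [-0.0, 0.0, -1.0]
grip_width: 0.0648
grasp_force: 15.0
```

play_rows:
  motion: "0 0 2 0 0 0; 0 0 0 0 0 0"

```text
t: 45.12
position: [0.5598, -0.3465, 0.1516]
tcp_rot: [3.142, 0.0, 0.786]
force: [-0.3, -0.7, -0.9]
grip_width: 0.0645
grasp_force: 15.0
```

play_rows:
  motion: "0 0 0 0 0 0; 0 0 0 0 0 0; 0 0 0 0 0 0; 0 0 -15 0 0 0; 0 0 -35 0 0 0; 0 0 -50 0 0 0; 0 0 -20 0 0 0; -22.9 -29.7 0 0 0 0; -22.9 -29.7 0 0 0 0; -22.9 -29.7 0 0 0 0; -22.9 -29.7 0 0 0 0; -22.9 -29.7 0 0 0 0; 0 0 0 0 0 0; 0 0 0 0 0 0"
  claw: 90

```text
t: 46.88
position: [0.3745, -0.3226, 0.272]
tcp_rot: [3.141, -0.0, 0.786]
force: [-0.1, -0.1, -0.0]
grip_width: 0.0896
grasp_force: 0.0
```

play_rows:
  motion: "0 0 0 0 0 0; 0 0 0 0 0 0; 0 0 0 0 0 0; 0 0 0 0 0 0; 0 0 0 0 0 0; 0 0 0 0 0 0"
  claw: 0

```text
t: 47.62
position: [0.3739, -0.3225, 0.2716]
tcp_rot: [3.142, 0.0, 0.786]
force: [-0.4, 0.4, 0.3]
grip_width: 0.032
grasp_force: 0.0
```

```bash
python3 -c "
from h import *
im,T=wshot('w9'); print(T[:3,3])"
```

```text
[ 0.37387361 -0.32252944  0.27157975]
```

View pics/w9.png

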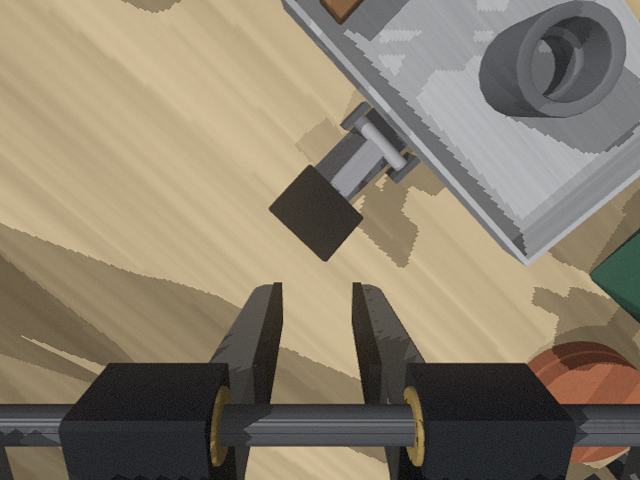

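play_rows:
  motion: "0 0 0 0 0 9; 0 0 0 0 0 9; 0 0 0 0 0 9; 0 0 0 0 0 9; 0 0 0 0 0 9; 0 0 0 0 0 0; 0 0 0 0 0 0; 0 0 0 0 0 0"
  claw: 0

```text
t: 48.68
position: [0.3738, -0.3225, 0.2716]
tcp_rot: [-3.142, 0.0, 0.002]
force: [0.8, 1.2, -0.2]
grip_width: 0.0007
grasp_force: 0.0
```

Run:
```python
from h import *
T=np.load('pics/w9.npy')
c=np.array([wonz(T,*p,.074) for p in [(310,165),(363,217),(326,262),(269,209)]]);print(c.round(4),c.mean(0))
s=status.observe();print(s['position'],s['tcp_rot'],s['grip_width'])
```

```text
[[ 0.3989 -0.2884  0.074 ]
 [ 0.3997 -0.3535  0.074 ]
 [ 0.3468 -0.3606  0.074 ]
 [ 0.3463 -0.2899  0.074 ]] [ 0.37291157 -0.32312619  0.074     ]
[ 0.37384183 -0.32249805  0.27156358] [-3.14159165e+00  3.14084328e-05  1.61375622e-03] 0.0006541892024919792
```

play_rows:
  motion: "-8 0 41 0 0 0; 0 0 50 0 0 0; 0 0 40 0 0 0; 0 0 30 0 0 0; 0 0 10 0 0 0; 0 0 0 0 0 0; 0 0 0 0 0 0"
  claw: 0

```text
t: 49.55
position: [0.3666, -0.3224, 0.1019]
tcp_rot: [3.141, -0.001, 0.001]
force: [-0.3, 2.7, 11.9]
grip_width: 0.0007
grasp_force: 4.8
```

play_rows:
  motion: "0 0 4 0 0 0; 0 0 4 0 0 0; 0 0 4 0 0 0; 0 0 4 0 0 0; 0 0 4 0 0 0; 0 0 4 0 0 0; 0 0 4 0 0 0; 0 0 4 0 0 0; 0 0 2 0 0 0; 0 0 0 0 0 0; 0 0 0 0 0 0"

```text
t: 50.92
position: [0.3639, -0.3236, 0.0675]
tcp_rot: [3.141, 0.004, -0.0]
force: [-7.1, -0.2, 9.6]
grip_width: 0.0008
grasp_force: 4.8
```

play_rows:
  motion: "0 0 3 0 0 0; 0 0 3 0 0 0; 0 0 2 0 0 0; 0 0 2 0 0 0; 0 0 0 0 0 0; 0 0 0 0 0 0"

```text
t: 51.68
position: [0.3633, -0.3236, 0.0589]
tcp_rot: [3.141, 0.005, -0.001]
force: [-11.1, 2.0, 27.5]
grip_width: 0.0005
grasp_force: 13.5
```

play_rows:
  motion: "0 0 1 0 0 0; 0 0 0 0 0 0; 0 0 0 0 0 0; 0 0 0 0 0 0"

```text
t: 52.18
position: [0.3633, -0.3236, 0.0586]
tcp_rot: [3.14, 0.005, -0.001]
force: [-14.1, 4.4, 35.2]
grip_width: 0.0002
grasp_force: 17.7
```

Run:
```python
from h import *
a=imaging.get_image('scene')[160:400,40:360];b=imaging.get_image('side')[20:260,260:580]
cv2.imwrite('pics/s10.png',np.hstack([cv2.resize(x,(400,300)) for x in(a,b)]))
```

```text
(no output)
```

View pics/s10.png

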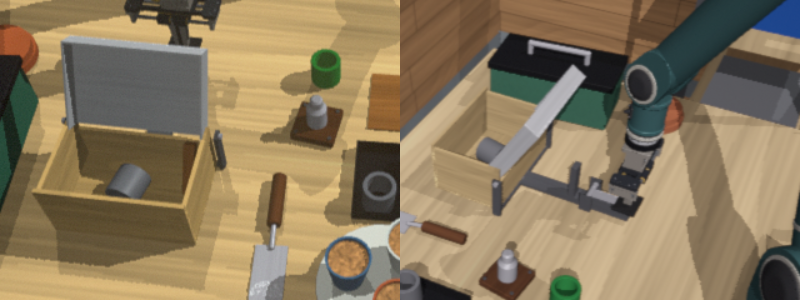

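The pan is fully tipped and empty. The coupling at (127,182) and the stub at (190,160) are in the crate. The force rose with no further travel, so the pedal is on its stop. Releasing it now.

play_rows:
  motion: "0 0 -4 0 0 0; 0 0 -6 0 0 0; 0 0 -8 0 0 0; 0 0 -10 0 0 0; 0 0 -10 0 0 0; 0 0 -10 0 0 0; 0 0 -30 0 0 0; 0 0 -40 0 0 0; 0 0 -40 0 0 0; 0 0 0 0 0 0; 0 0 0 0 0 0; 0 0 0 0 0 0; 0 0 0 0 0 0; 0 0 0 0 0 0"

```text
t: 54.02
position: [0.3657, -0.3223, 0.213]
tcp_rot: [-3.141, 0.001, 0.0]
force: [0.4, 0.3, -0.7]
grip_width: 0.0007
grasp_force: 0.0
```

Run:
```python
from h import *
a=imaging.get_image('scene')[160:400,60:440];b=imaging.get_image('side')[20:320,210:530]
cv2.imwrite('pics/s11.png',np.hstack([cv2.resize(x,(400,y)) if y==300 else x for x,y in((a,300),(cv2.resize(b,(320,300)),0))]))
```

```text
(no output)
```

View pics/s11.png

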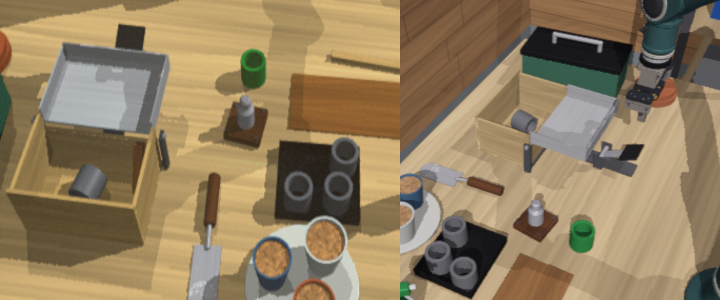

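The pan is level and empty, the pedal is back up, the coupling at (88,182) and the stub at (140,165) are in the crate, and three couplings stand in the tray.

```bash
python3 -c "
from station import order; print(order.sign_off())"
```

```text
the job is handed in; nothing more can be done
None
```

I tested all four couplings in order and handed the job in: couplings 1, 2 and 3 went down to the block and are in the seed tray, coupling 4 stopped short and was tipped into the crate with the broken stake end, and the pedal is back up; sign-off returned no verdict.

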